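# Run the slide in and centre the lens on it with the coaxial knobs

### The arm

A 7-joint arm with a two-finger parallel gripper is mounted at the origin on the work surface. World frame = base frame: x ahead of the robot, y to its left, z up, the work surface at z = 0. Lengths are in m, angles in degrees, forces in N, time in s.
With the tool pointing down it reaches from about 0.4 to 0.875 m from the base axis. Payload 19.3 kg.
Tool frame: the origin (TCP) lies at the very end of the fingers, on their centre line; the grasp point (between the pads) lies 19 mm behind it (manip.pinch_z is the distance from the TCP to the grasp point, in m); z points along the fingers, y is the direction in which the jaws open and shut (so a half turn about z gives the same grasp; the last joint's range is limited). The gripper opens to 85 mm and grips with 20 to 120 N. Pads are 22 mm wide; open, the fingers measure 114 mm over their backs; the gripper's body (76 mm by 85 mm) begins 54 mm behind the grasp point. The pads swing forward as they close: fully open they stand 13 mm farther back than shut.
Start: joints at [-69.339, 29.874, -2.08, 91.645, 1.215, 58.505, -6.463], TCP at [0.261, 0.568, 0.231] pointing down, gripper open.
Joint ranges: [-166.77, 166.77], [-17.47, 122.26], [-85.68, 81.53], [9.62, 139.38], [-72.42, 252.41], [9.2, 110.78], [-144.41, 144.41]. Speed limits (degrees/s): [108.29, 108.29, 136.94, 136.94, 172.46, 172.46, 172.46].

### API

Orientations are given as a 3x3 rotation matrix whose columns are the frame's x, y, z axes.
In Python, from bench import manip gives the robot as it stands. The module is installed in compiled form; this text tells all that it offers. Calls block until the motion is done:
- manip.move_ptp(position, orientation): joint-space move of the TCP to a pose.
- manip.move_straight(position, rot=None, feed=0.15): straight line of the TCP; rot=None keeps the orientation; feed is the mean speed in m/s.
- manip.set_joints(angles): joint-space move.
- manip.set_gripper(opening, force=None): opening from 0.0 (shut) to 1.0 (fully open); force is the grip in N (None keeps the last); returns when the fingers have stopped.
- manip.dwell(seconds).
- manip.solve_ik(position, orientation): joint angles nearest the present ones, or None.
- manip.state(): the state.
- manip.read_camera(name): name is "side" or "top" or "wrist"; returns a dict with "img" (420x560x3 uint8, red, green, blue), "fovy" (degrees; the focal length in pixels is half the picture's height over the tangent of half this angle, whatever the lens; pixels are square), "cx", "cy" (the principal point, pixels), "position" and "attitude" of the camera in the world. Camera axes: x right, y down, z forward; pixel columns grow to the right and rows downward; lengths in m; the calibration is good to about 2 mm. A picture is of the moment at which its call begins. There is no depth.
A pose or a line that the arm cannot do raises manip.PlanningError and nothing moves.
- manip.job_done(): hands the job in, once; it reports no verdict.
Trained networks look in the newest picture that a camera, given by its name, has taken for a name from the list of things; names that differ only in an ending like _2 or _b are one class to them, and where a whole thing is asked for, a point or a joint stands for the part that bears it (a point fixed in the world has none). Each returns a list of dicts, best first, with "confidence" (0 to 1); they miss things now and then, are a little off and sometimes report something else, mostly with a low value. They report only what shows in the picture. A call takes as long as a camera call.
- manip.recognise(camera, label): "bbox" ([left, top, right, bottom] in pixels, round what is visible of it).
- manip.place_of(camera, label): "centre" ([column, row] in pixels: a listed point, or the origin of a listed thing).
The state is a dict: "time_s": time; "qpos": joint angles; "joint_vel": joint speeds; "joint_torque": joint torques, N m; "tool_pos": TCP position; "tool_rot": TCP orientation; "ft_force": force on the tool from outside, world axes, zero at the start; "torque": the same for the moment, N m; "finger_gap": opening from 0.0 (shut) to 1.0 (fully open).
Only numpy, scipy, OpenCV 4.12 (cv2) and the standard library are available. Lean on these libraries where they do the work, as an engineer would, in place of code of your own. Each camera call takes 0.05 s, during which the arm holds its last target.

### The job

On the small digital microscope, turn the large outer (coarse) knob clockwise until the slide carriage has run fully home against its end stop. Then, leaving the carriage at the stop, turn the small inner (fine) knob until the pointer hanging from the lens head stands in line with the blade on the slide holder, and let go. Work only through the two knobs: do not touch the carriage, the slide holder or the lens head, and leave the things around the instrument where they are.

Things in the scene. Friction and masses are not known exactly. Their poses are not given: they have to be found in the camera images.
- scope: Digital microscope, fixed to the bench: white base 290 x 370 x 24 mm, origin at mid base on the bench top. x away from the knobs, y left seen from the knob side, z up. At -x a white console 130 mm wide bears the knobs on a face sloped 35 deg: the knob axis leans 35 deg from vertical to -x, outer end up. Face centre (-90, 0, 78) mm, 115 mm long. Knobs face to the robot's right.
- coarse_knob (a point): Coarse knob: black ribbed cylinder, diameter 54, 18 mm high, 3 to 21 mm above the face; this point is on the axis 12 mm above the face. z is the knob axis, out of the face; the frame turns with the knob. Clockwise (looking at the face) moves the carriage to scope -y, 27.8 mm per rad. Drag 0.1 N m, stays where left, rigid at the end stop. 1.8 to 3.5 rad needed: several grasps.
- fine_knob (a point): Fine knob: bare aluminium ribbed cylinder, diameter 26, 25 mm high, 22 to 47 mm above the face, same axis, outside the coarse knob; this point is on the axis 34.5 mm above the face; z as for the coarse knob. Clockwise moves the lens head to scope -y, 6.5 mm per rad; anticlockwise back. Drag 0.03 N m, stays where left. 1 to 3.2 rad clockwise needed.
- carriage: Slide carriage, an aluminium plate 95 x 124 x 10 mm (x, y, z) sliding along y on the black stage bed (69 mm high, x 4 to 130 mm), moved by the coarse knob; it carries the black slide holder (70 x 88 mm, glass slide on top), clamped up to 6 mm off the plate's middle. Origin at the plate's underside centre, 75 mm above the bench; axes as the scope's. Not to be touched.
- carriage_edge (a point): Middle of the carriage's leading (-y) side face, 80 mm above the bench; axes as the scope's.
- stop_face (a point): Middle of the +y face of the end stop, an aluminium bar 80 x 12 x 20 mm fixed across the stage, 80 mm above the bench; axes as the scope's. The carriage is home when carriage_edge meets it (y distance zero; 50 to 96 mm at the start).
- bottle: Bystander: small amber bottle 38 mm in diameter, 85 mm tall, origin at the centre of its underside.
- slide_box: Bystander: grey slide box 100 x 85 x 30 mm, origin at the centre of its underside.
- petri: Bystander: lidded dish 92 mm in diameter, 16 mm tall, origin at the centre of its underside.
- holder_tip (a point): Top of the mark of the slide holder: an upright steel blade 5 mm thick (y), 24 mm tall, at the holder's far (+x) edge, 109 mm above the bench; axes as the scope's. It travels with the carriage.
- head: White lens head, origin on the bench under its lens axis, axes as the scope's; moved along y by the fine knob on a beam 205 to 235 mm high. Lens radius 14 mm, its bottom 130 mm high; body 56 x 50 mm, top 288 mm high. The beam runs from scope y 55 to a steel column (radius 18, collar 27, height 274 mm) at scope (67, -145) mm. Not to be touched.
- head_tip (a point): Lower tip of the head's pointer, a steel blade 5 mm thick (y) hanging from the head on its far (+x) side, 113 mm above the bench, 14 mm beyond the holder's blade in x; axes as the scope's. Once the carriage is home it stands 6 to 21 mm on the +y side of the holder's blade. The two are in line when their y in the scope frame agree.

How it is judged (in metres and radians):
On the way, in this order (a step that is already met when the one before it is completed fails the run):
1. the carriage is run home against its end stop with the coarse knob (y of carriage_edge in the frame of stop_face below 0.002 m), for 0.2 s.
2. the lens head's pointer is brought in line with the holder's blade with the fine knob, the carriage still home (y of carriage_edge in the frame of stop_face below 0.002 m and y of head_tip in the frame of holder_tip between -0.0025 and 0.0025 m), for 0.3 s.
At the end, for the whole second after the job is handed in: the carriage is within 2 mm of its end stop and the lens head's pointer within 2.5 mm of the holder's blade along the direction of travel (all of step 2); the robot touches nothing.
It fails at once if the carriage, slide holder or lens head is touched (contact force between any of carriage, head and the fingers above 0.5 N or contact force between any of carriage, head and the arm above 0.5 N).
It fails at once if a bystander is moved more than 15 mm (distance of any of bottle, slide_box, petri from where it was at the start of the episode above 0.015 m).
It also fails if it takes over 64 s, if anything falls off the work surface, if the arm or the gripper's body presses on something with over 40 N, if the wrist force passes 120 N, or if a joint passes its speed limit or range.

## Working session

There is one attempt and no reset: what is moved stays moved. The work goes in short steps, each a Python script; the robot and the scene stay as the last script left them, time stands still between calls to the robot, and variables do not carry over. Pictures are saved under pics/ and viewed, and the job is handed in when it is done.

```bash
mkdir -p pics; cat > h.py <<'E'
from bench import manip
import numpy as np, cv2
def snap(c,fn):
    r=manip.read_camera(c); cv2.imwrite('pics/'+fn,r['img'][:,:,::-1]); return r
def cam(r):
    f=210/np.tan(np.radians(r['fovy'])/2); return f,np.array(r['position']),np.array(r['attitude'])
def ray(r,px):
    f,p,R=cam(r); d=R@np.array([(px[0]-r['cx'])/f,(px[1]-r['cy'])/f,1]); return p,d/np.linalg.norm(d)
def proj(r,X):
    f,p,R=cam(r); v=R.T@(np.array(X)-p); return np.array([r['cx']+f*v[0]/v[2],r['cy']+f*v[1]/v[2]])
def atz(r,px,z):
    p,d=ray(r,px); return p+d*(z-p[2])/d[2]
E
python3 - <<'E'
from h import *
np.set_printoptions(precision=4,suppress=True)
print(manip.pinch_z)
for c in ['side','top','wrist']:
    r=snap(c,c+'0.png'); print(c,r['fovy'],r['cx'],r['cy'],r['position'],np.array(r['attitude']).tolist())
    for l in ['scope','coarse_knob','fine_knob','carriage_edge','stop_face','holder_tip','head_tip','head','carriage','bottle','slide_box','petri']:
        for d in manip.place_of(c,l)[:2]: print(l,d)
print(manip.state()['time_s'],manip.state()['finger_gap'])
E
```

```text
0.0187
side 46.13760747132504 279.5960790989018 213.37103202277046 [ 0.5171 -0.6505  0.6532] [[0.9902218353833934, -0.09093722774046255, 0.10578817202704197], [-0.13876030459556155, -0.5639905672024942, 0.8140394449749693], [-0.014362959252562087, -0.8207588322506729, -0.5710942520145175]]
scope {'centre': [223.7, 272.2], 'confidence': 0.74}
scope {'centre': [235.7, 188.4], 'confidence': 0.43}
coarse_knob {'centre': [202.9, 272.4], 'confidence': 0.9}
fine_knob {'centre': [199.6, 271.3], 'confidence': 0.76}
stop_face {'centre': [262.2, 227.1], 'confidence': 0.77}
holder_tip {'centre': [197.1, 184.7], 'confidence': 0.68}
head_tip {'centre': [237.4, 185.8], 'confidence': 0.58}
carriage {'centre': [187.9, 219.7], 'confidence': 0.86}
carriage {'centre': [206.6, 275.7], 'confidence': 0.17}
bottle {'centre': [341.2, 264.5], 'confidence': 0.88}
slide_box {'centre': [289.7, 210.5], 'confidence': 0.56}
petri {'centre': [208.9, 207.9], 'confidence': 0.69}
top 53.90998487435782 286.26621075406734 213.54640357164536 [0.5076 0.1054 1.0087] [[-0.0033097300560640678, -0.9899957633640626, 0.141058265
[... 755 characters left out ...]
idence': 0.23}
bottle {'centre': [304.7, 180.7], 'confidence': 0.74}
slide_box {'centre': [224.0, 211.4], 'confidence': 0.69}
slide_box {'centre': [266.8, 276.0], 'confidence': 0.38}
petri {'centre': [201.8, 285.5], 'confidence': 0.92}
wrist 64.46287971810087 279.36930084626744 205.5531103462966 [0.1875 0.6016 0.3746] [[0.4174116362172384, 0.8626547443180594, 0.2856471915772842], [0.9087174805666923, -0.39616389980786965, -0.1314789146652098], [-0.0002578041293099465, 0.3144534251595331, -0.9492728674846168]]
stop_face {'centre': [188.3, 371.5], 'confidence': 0.32}
head {'centre': [183.4, 373.8], 'confidence': 0.54}
petri {'centre': [185.1, 374.3], 'confidence': 0.97}
1.95 1.0019342842042251
```

View pics/side0.png

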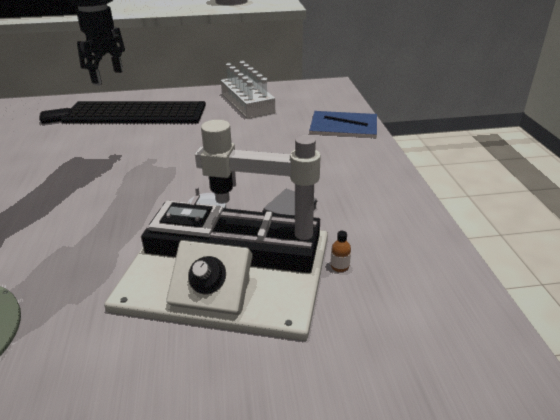

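View pics/top0.png

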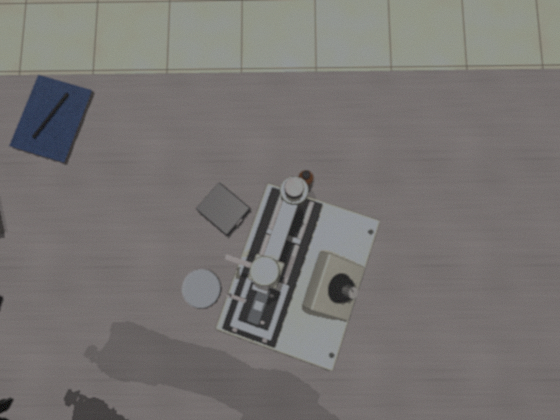

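View pics/wrist0.png

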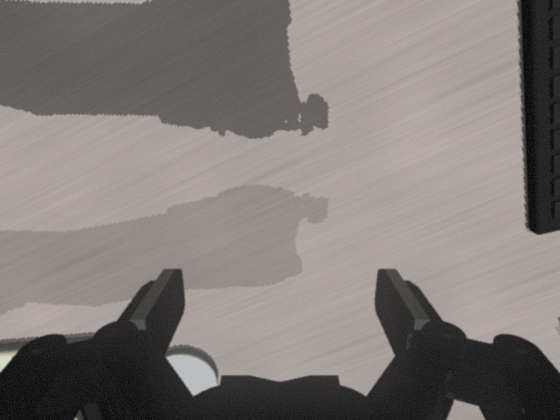

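```bash
python3 - <<'E'
import cv2
a=cv2.imread('pics/top0.png')[170:380,180:400]; cv2.imwrite('pics/t0z.png',cv2.resize(a,None,fx=2.8,fy=2.8,interpolation=cv2.INTER_CUBIC))
a=cv2.imread('pics/side0.png')[110:340,100:360]; cv2.imwrite('pics/s0z.png',cv2.resize(a,None,fx=2.6,fy=2.6,interpolation=cv2.INTER_CUBIC))
E
```

```text
(no output)
```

View pics/t0z.png

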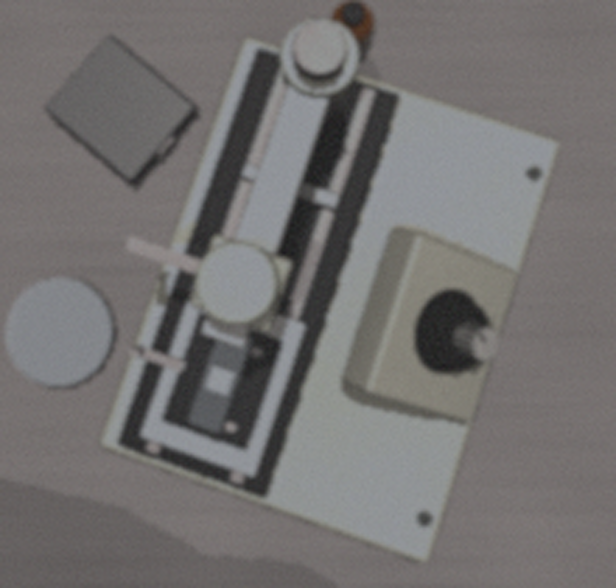

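View pics/s0z.png

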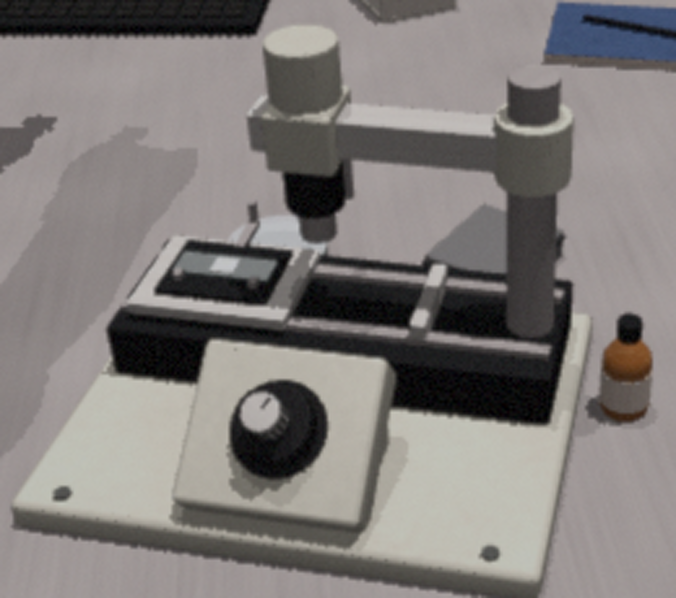

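```bash
cat > fit.py <<'E'
from h import *
from scipy.optimize import least_squares
T=manip.read_camera('top'); S=manip.read_camera('side')
np.set_printoptions(precision=4,suppress=True)
z=.024
s=np.sin(np.radians(35));c=np.cos(np.radians(35))
ax=np.array([-s,0,c]); F=np.array([-.09,0,.078])
obs=[(T,(.145,-.185,z),(268.2,184.3)),(T,(-.145,-.185,z),(379.6,221.1)),(T,(-.145,.185,z),(332.9,370)),(T,(.145,.185,z),(216.8,328.2)),
(S,(-.145,.185,z),(106.5,306.2)),(S,(-.145,-.185,z),(308,334)),(S,(.145,-.185,z),(327,232)),
(S,F+.047*ax,(100+262/2.6,110+410/2.6)),(T,F+.047*ax,(180+486/2.8,170+346/2.8))]
def W(p,X):
    a=p[2]; R=np.array([[np.cos(a),-np.sin(a),0],[np.sin(a),np.cos(a),0],[0,0,1]]); return R@np.array(X)+[p[0],p[1],0]
def res(p): return np.concatenate([proj(r,W(p,X))-o for r,X,o in obs])
q=least_squares(res,[.45,.1,np.radians(70)],loss='soft_l1').x
print(q,np.degrees(q[2])); print(res(q).reshape(-1,2))
print('coarse',W(q,F+.012*ax),'fine',W(q,F+.0345*ax))
np.save('q.npy',q)
print(proj(S,W(q,F+.0345*ax)),proj(T,W(q,F+.0345*ax)))
E
python3 fit.py
```

```text
[0.5041 0.0892 1.2366] 70.84916843731037
[[-0.6241 -2.5631]
 [ 2.1501 -1.2235]
 [ 0.9423  2.2587]
 [-1.9136  1.251 ]
 [-5.085  -0.5533]
 [ 0.0923  0.9212]
 [ 1.2381 -1.1074]
 [-0.2428  0.4188]
 [-0.9659 -1.4791]]
coarse [ 0.4724 -0.0024  0.0878] fine [ 0.4681 -0.0146  0.1063]
[202.5578 269.9532] [348.7278 290.7602]
```

```bash
cat >> h.py <<'E'
s35=np.sin(np.radians(35));c35=np.cos(np.radians(35))
def axes(q):
    a=q[2]; R=np.array([[np.cos(a),-np.sin(a),0],[np.sin(a),np.cos(a),0],[0,0,1]])
    n=R@np.array([-s35,0,c35]); F=R@np.array([-.09,0,.078])+[q[0],q[1],0]
    ey=R@np.array([0,1.,0]); return R,n,F,ey
def rot(q,phi):
    # tool z=-n ; tool y at angle phi (rad) about tool z from scope y
    R,n,F,ey=axes(q); z=-n; x0=np.cross(ey,z)
    y=np.cos(phi)*ey-np.sin(phi)*x0; x=np.cross(y,z); return np.column_stack([x,y,z])
E
python3 - <<'E'
from h import *
np.set_printoptions(precision=1,suppress=True)
q=np.load('q.npy');R,n,F,ey=axes(q)
print(manip.solve_ik([.261,.568,.45],np.array(manip.state()['tool_rot'])))
for h in (.0,.15,.25):
  for d in range(-180,180,30):
    j=manip.solve_ik(F+n*h,rot(q,np.radians(d)))
    print(h,d,None if j is None else np.array(j))
E
```

```text
[-70.   22.5  -1.2  71.8   0.5  85.7  -5.8]
0.0 -180 [ 29.7  37.1 -18.7 124.9 -56.9  28.7  48.4]
0.0 -150 [ 28.3  36.9 -16.9 124.9 -58.4  29.5  19.8]
0.0 -120 [ 14.6  36.4   0.8 125.6 -69.7  38.1   0.1]
0.0 -90 [ 10.3  36.8   6.5 125.9 -72.4  41.1 -27.6]
0.0 -60 [ 16.9  36.3  -2.2 125.5 -68.2  36.6 -61.3]
0.0 -30 [ 16.9  36.3  -2.2 125.5 -68.2  36.6 -91.3]
0.0 0 [  16.9   36.3   -2.2  125.5  -68.2   36.6 -121.3]
0.0 30 [ 68.4  67.7 -80.6 123.2  56.9  38.7  91.8]
0.0 60 [ 64.4  58.3 -70.4 123.3  42.4  28.4  74.6]
0.0 90 [ 56.1  48.2 -55.4 123.6   9.   20.1  75.9]
0.0 120 [ 47.2  42.4 -42.3 124.  -23.4  20.1  76.9]
0.0 150 [ 38.4  39.  -30.3 124.4 -44.2  23.9  66.7]
0.15 -180 [  5.5  25.5  26.8 121.4 -55.4  59.8  51.3]
0.15 -150 [ -0.2  27.3  34.8 121.7 -58.   62.9  24.3]
0.15 -120 [  3.7  26.   29.3 121.5 -56.2  60.8  -7.7]
0.15 -90 [  3.   26.2  30.2 121.5 -56.5  61.1 -37.4]
0.15 -60 [ -7.7  31.   46.  122.  -61.7  68.4 -61.3]
0.15 -30 [-19.5  46.4  70.4 122.4 -70.5  87.4 -80.3]
0.15 0 [ -19.5   46.4   70.4  122.4  -70.5   87.4 -110.3]
0.15 30 [ -19.5   46.4   70.4  122.4  -70.5   87
[... 168 characters left out ...]
0.15 150 [  2.7  26.3  30.6 121.6 -56.6  61.3  82.7]
0.25 -180 [ -7.7  26.3  55.3 115.3 -52.7  79.   53.9]
0.25 -150 [ -5.1  24.5  50.9 115.2 -51.3  77.   22. ]
0.25 -120 [  1.4  21.5  41.  115.  -48.3  73.4 -11.9]
0.25 -90 [  0.2  21.9  42.7 115.  -48.8  73.9 -41.3]
0.25 -60 [ -9.4  27.8  58.4 115.4 -53.8  80.6 -64.6]
0.25 -30 [-14.8  35.6  70.8 115.6 -58.5  88.8 -87.9]
0.25 0 [ -14.8   35.6   70.8  115.6  -58.5   88.8 -117.9]
0.25 30 [ -16.8   43.8   80.   115.6  -62.3   97.5 -141.9]
0.25 60 [ 71.7  23.3 -49.3 111.7 -20.7  57.7 137.1]
0.25 90 [ 54.   18.8 -25.8 112.5 -30.6  60.8 117.4]
0.25 120 [-10.6  29.   60.8 115.4 -54.6  81.9 116.6]
0.25 150 [-14.4  34.8  69.7 115.5 -58.1  88.   91.5]
```

```bash
python3 - <<'E'
from h import *
np.set_printoptions(precision=3,suppress=True)
q=np.load('q.npy');R,n,F,ey=axes(q)
print(F,n,np.array(manip.state()['tool_rot']))
for p in ([.33,-.12,.5],[.4,-.15,.5],F+n*.45,F+n*.35):
  for d in (-10,0,20,90,180):
    j=manip.solve_ik(p,rot(q,np.radians(d)))
    print(np.array(p),d,None if j is None else np.array(j))
E
```

```text
[0.475 0.004 0.078] [-0.188 -0.542  0.819] [[-0.909  0.418 -0.   ]
 [ 0.418  0.909 -0.   ]
 [-0.    -0.    -1.   ]]
[ 0.33 -0.12  0.5 ] -10 None
[ 0.33 -0.12  0.5 ] 0 None
[ 0.33 -0.12  0.5 ] 20 None
[ 0.33 -0.12  0.5 ] 90 [-29.918 -11.544  59.774 104.764 -24.5    87.734 102.074]
[ 0.33 -0.12  0.5 ] 180 [-38.506 -16.789  62.675 104.814 -20.105  85.778   5.647]
[ 0.4  -0.15  0.5 ] -10 [ -21.563   11.889   71.361   96.94   -40.793   98.726 -137.109]
[ 0.4  -0.15  0.5 ] 0 [ -24.428   15.788   78.805   96.989  -43.41   101.858 -142.997]
[ 0.4  -0.15  0.5 ] 20 None
[ 0.4  -0.15  0.5 ] 90 [-16.37    9.13   62.677  96.835 -38.76   96.469 119.668]
[ 0.4  -0.15  0.5 ] 180 [-22.876  13.182  74.218  96.963 -41.686  99.761  34.292]
[ 0.39  -0.24   0.447] -10 [  -2.204   26.671   70.898   94.988  -46.458  105.465 -116.832]
[ 0.39  -0.24   0.447] 0 [  -2.204   26.671   70.898   94.988  -46.458  105.465 -126.832]
[ 0.39  -0.24   0.447] 20 [  -3.879   30.916   77.504   95.036  -49.048  109.244 -142.634]
[ 0.39  -0.24   0.447] 90 [ 56.536  14.102 -13.999  92.403 -28.404  89.251 117.652]
[ 0.39  -0.24   0.447] 180 [  3.291  20.844  58.305  94.816 -42.33  100.306  46.79 ]
[ 0.409 -0.186  0.365] -10 [  -9.428   28.971   70.977  106.38   -50.314   95.341 -113.821]
[ 0.409 -0.186  0.365] 0 [  -9.428   28.971   70.977  106.38   -50.314   95.341 -123.821]
[ 0.409 -0.186  0.365] 20 [  -9.428   28.971   70.977  106.38   -50.314   95.341 -143.821]
[ 0.409 -0.186  0.365] 90 [ 50.96   14.611 -13.995 103.807 -30.579  76.061 119.167]
[ 0.409 -0.186  0.365] 180 [ -3.764  22.331  58.422 106.212 -45.881  89.08   49.511]
```

```bash
python3 - <<'E'
from h import *
np.set_printoptions(precision=3,suppress=True)
q=np.load('q.npy');R,n,F,ey=axes(q)
manip.move_straight([.261,.568,.48],feed=.25)
manip.move_ptp(F+n*.40,rot(q,0))
manip.move_straight(F+n*.17,feed=.25)
r=snap('wrist','w1.png'); print(r['position'],r['attitude'])
for l in ('coarse_knob','fine_knob'): print(l,manip.place_of('wrist',l)[:2])
for h in (0,.012,.021,.0345,.047): print(h,proj(r,F+n*h))
s=manip.state(); print(s['time_s'],np.array(s['qpos']),np.array(s['tool_pos']),F+n*.17)
E
```

```text
[ 0.394 -0.228  0.289] [[-0.945  0.195  0.264]
 [ 0.328  0.566  0.756]
 [-0.002  0.801 -0.598]]
coarse_knob [{'centre': [281.4, 181.1], 'confidence': 0.82}, {'centre': [134.7, 210.5], 'confidence': 0.53}]
fine_knob [{'centre': [280.7, 188.2], 'confidence': 0.71}]
0 [279.791 182.795]
0.012 [279.784 185.971]
0.021 [279.779 188.51 ]
0.0345 [279.77  192.597]
0.047 [279.761 196.717]
7.2417 [ -15.311   37.344   62.128  121.087  -64.64    79.658 -116.056] [ 0.443 -0.089  0.218] [ 0.443 -0.088  0.217]
```

View pics/w1.png

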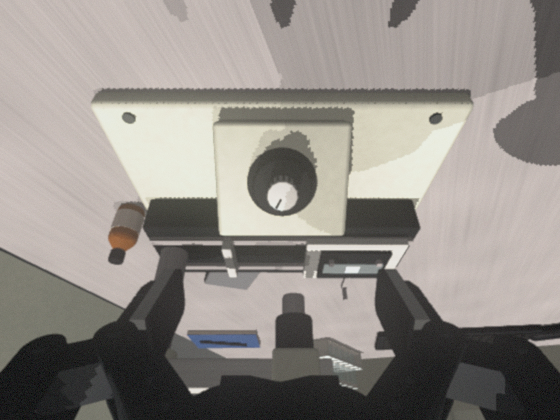

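```bash
python3 - <<'E'
from h import *
np.set_printoptions(precision=3,suppress=True)
q=np.load('q.npy');R,n,F,ey=axes(q)
q[:2]+=.0019*ey[:2]; np.save('q2.npy',q); R,n,F,ey=axes(q)
manip.move_straight(F+n*.10,rot(q,0),feed=.2)
manip.move_straight(F+n*.003,feed=.08)
s=manip.state(); print(s['time_s'],np.array(s['qpos']),np.array(s['ft_force']),np.array(s['torque']))
manip.set_gripper(0.0,25)
s=manip.state(); print(s['time_s'],s['finger_gap'],np.array(s['ft_force']),np.array(s['torque']))
snap('side','s1.png');snap('wrist','w2.png')
E
```

```text
9.1083 [  10.089   36.437    7.011  126.105  -72.192   41.444 -117.599] [-0.453 -0.014 -0.44 ] [-0.547  0.225 -0.014]
9.5 0.6192993670228459 [-0.251 -1.682  4.618] [-0.336 -0.014 -0.077]
```

View pics/w2.png

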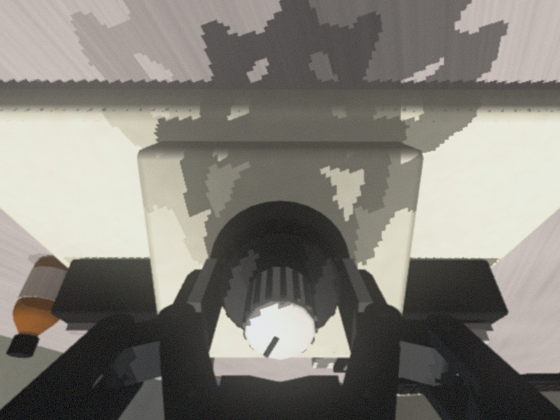

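View pics/s1.png

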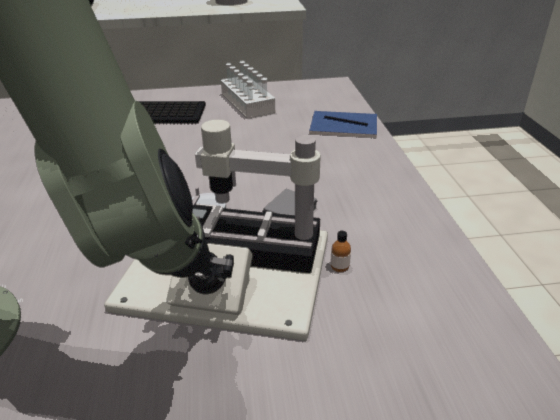

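```bash
python3 - <<'E'
from h import *
np.set_printoptions(precision=2,suppress=True)
q=np.load('q2.npy');R,n,F,ey=axes(q)
j=np.array(manip.state()['qpos']); j0=j[6]
for k in range(1,6):
    j[6]=j0+24*k; manip.set_joints(j)
    s=manip.state(); print(k,s['time_s'],s['finger_gap'],np.array(s['ft_force']),np.dot(s['torque'],n),s['joint_torque'][6],s['qpos'][6])
snap('side','s2.png');snap('top','t2.png')
E
```

```text
1 10.1 0.6213823887404966 [-5.98 -0.78  0.85] 0.1613457643049685 0.7236775942146778 -93.79973320877946
2 10.6 0.6227598596199558 [-7.47 -0.89 -2.01] 0.14819246780635775 0.34202562645077705 -69.78820760161148
3 11.1 0.6173722628730695 [-5.54 -3.42 -5.77] 0.09426700222040879 0.3324527945369482 -45.78853763032233
4 11.6 0.6179319626362627 [-2.5  -5.28 -6.04] 0.11793214897826382 0.3941154945641756 -21.876067124084994
5 12.1 0.6220929902056659 [-0.64 -5.58 -4.44] 0.08606979066334845 0.4173520300537348 1.9964553151323918
```

View pics/s2.png

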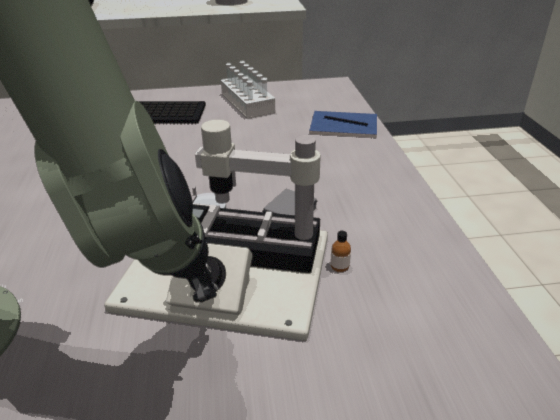

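View pics/t2.png

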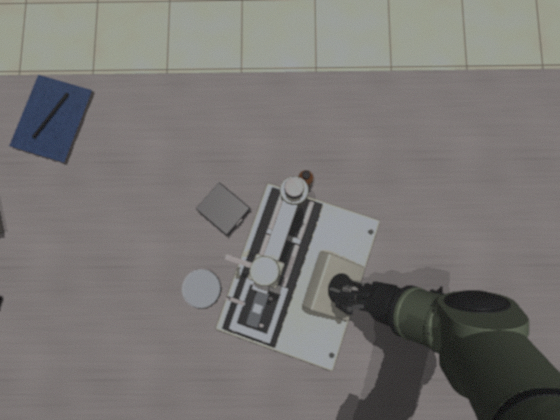

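```bash
python3 - <<'E'
from h import *
snap('wrist','w3.png')
a=cv2.imread('pics/side0.png');b=cv2.imread('pics/s2.png')
o=np.hstack([x[150:280,140:340] for x in (a,b)]); cv2.imwrite('pics/cmp.png',cv2.resize(o,None,fx=2,fy=2))
E
```

```text
(no output)
```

View pics/w3.png

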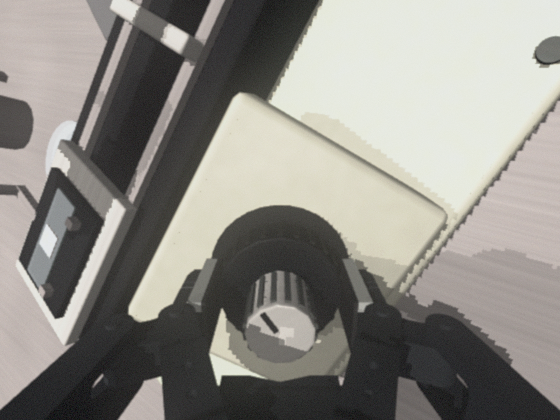

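View pics/cmp.png

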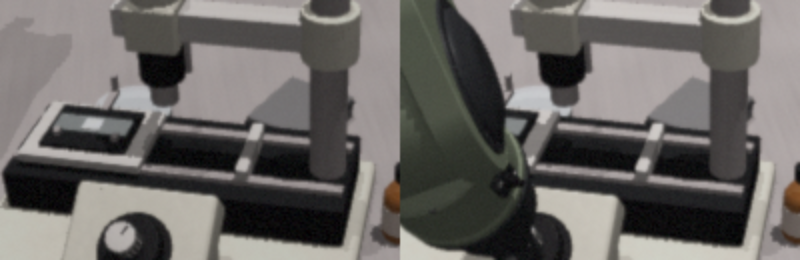

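```bash
python3 - <<'E'
from h import *
np.set_printoptions(precision=2,suppress=True)
q=np.load('q2.npy');R,n,F,ey=axes(q)
manip.set_gripper(0.0,80)
s=manip.state(); print(s['time_s'],s['finger_gap'],np.array(s['ft_force']),np.dot(s['torque'],n),s['joint_torque'][6],s['qpos'][6])
j=np.array(s['qpos']); j0=j[6]
for k in range(1,3):
    j[6]=j0+20*k; manip.set_joints(j)
    s=manip.state(); print(k,s['time_s'],s['finger_gap'],np.array(s['ft_force']),np.dot(s['torque'],n),s['joint_torque'][6],s['qpos'][6])
    
snap('wrist','w4.png');snap('top','t4.png')
a=cv2.imread('pics/top0.png');b=cv2.imread('pics/t4.png')
o=np.hstack([x[170:370,200:340] for x in (a,b)]); cv2.imwrite('pics/cmp4.png',cv2.resize(o,None,fx=2.8,fy=2.8))
E
```

```text
12.4667 0.5993207922140756 [-4.19 -9.48  4.45] 0.09410135398877087 -0.10142345912754536 1.9717306989024377
1 12.9 0.5960862990042781 [ 5.32  3.34 10.53] -0.8434346957911694 1.3916100561618805 21.527415968276124
2 13.3417 0.594792549434125 [ 7.29 11.32  7.51] 0.09239000068128878 0.4783765599131584 41.567006985073526
```

View pics/cmp4.png

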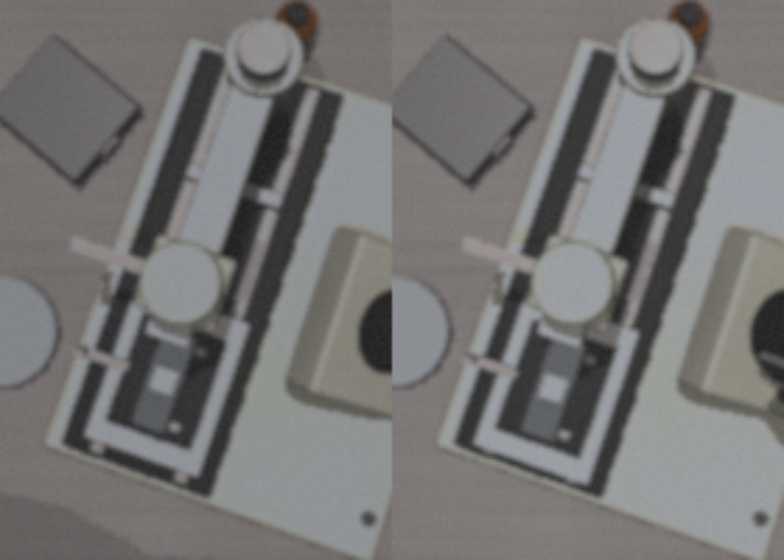

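View pics/w4.png

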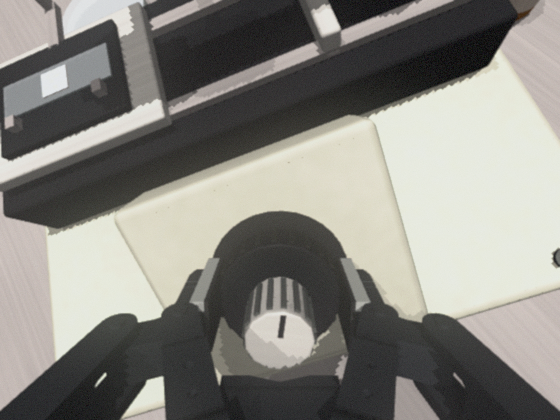

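```bash
python3 - <<'E'
from h import *
np.set_printoptions(precision=2,suppress=True)
q=np.load('q2.npy');R,n,F,ey=axes(q)
manip.set_gripper(.85)
j=np.array(manip.state()['qpos']); j[6]=120; manip.set_joints(j)
manip.set_gripper(0.0,40)
s=manip.state(); print(s['time_s'],s['finger_gap'],np.array(s['ft_force']),np.dot(s['torque'],n),s['joint_torque'][6],s['qpos'][6])
j0=j[6]
for k in range(1,5):
    j[6]=j0-25*k; manip.set_joints(j)
    s=manip.state(); print(k,s['time_s'],s['finger_gap'],np.array(s['ft_force']),np.dot(s['torque'],n),s['joint_torque'][6],s['qpos'][6])
snap('top','t5.png')
a=cv2.imread('pics/t4.png');b=cv2.imread('pics/t5.png')
o=np.hstack([x[170:370,200:340] for x in (a,b)]); cv2.imwrite('pics/cmp5.png',cv2.resize(o,None,fx=2.8,fy=2.8))
E
```

```text
15.375 0.6159478817418098 [-7.01 -6.03  9.17] -0.0424466831592375 0.01082414441043511 119.96006999533977
1 15.8833 0.618107226152949 [-7.68 -6.85  8.64] -0.11818559650344995 -0.36596808582544327 94.93300901321815
2 16.3917 0.6140886904551397 [-8.74 -6.93  8.39] -0.07135509799471651 -0.36606590263545513 69.93524704482911
3 16.9 0.6149721359163182 [-9.56 -7.61  9.75] -0.06439662918684286 -0.3657317999750376 44.93445912845987
4 17.4083 0.6175610682118756 [-11.05  -8.    10.24] -0.06667928256861544 -0.3646188788115978 19.933369917381643
```

View pics/cmp5.png

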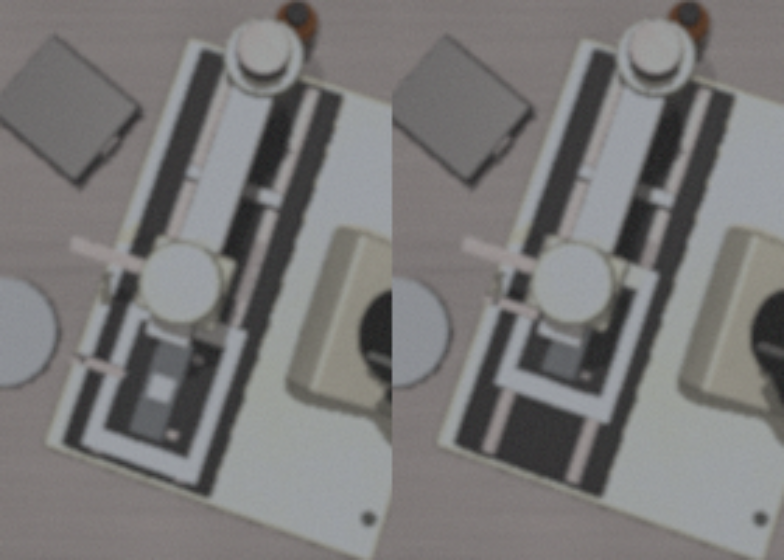

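```bash
python3 - <<'E'
from h import *
np.set_printoptions(precision=2,suppress=True)
q=np.load('q2.npy');R,n,F,ey=axes(q)
j=np.array(manip.state()['qpos']); j0=j[6]
for k in range(1,14):
    j[6]=max(j0-12*k,-140); manip.set_joints(j)
    s=manip.state(); print(k,s['time_s'],s['finger_gap'],np.array(s['ft_force']),np.dot(s['torque'],n),s['joint_torque'][6],s['qpos'][6])
    if abs(np.dot(s['torque'],n))>.3 or s['joint_torque'][6]<-.7: break
snap('top','t6.png'); snap('side','s6.png')
a=cv2.imread('pics/t6.png');b=cv2.imread('pics/s6.png')
o=np.hstack([cv2.resize(a[170:370,200:340],(392,560)),cv2.resize(b[110:285,150:280],(392,560))]); cv2.imwrite('pics/cmp6.png',o)
E
```

```text
1 17.7833 0.6143577854060286 [-3.56 -3.06  5.74] -0.0681127627352966 -1.2702054530382156 8.16568942353117
```

View pics/cmp6.png

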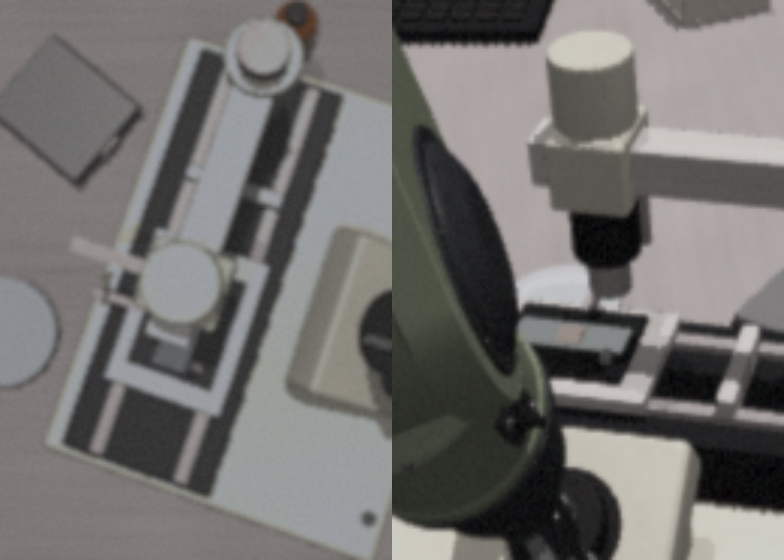

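```bash
python3 - <<'E'
from h import *
np.set_printoptions(precision=2,suppress=True)
q=np.load('q2.npy');R,n,F,ey=axes(q)
j=np.array(manip.state()['qpos']); j0=j[6]
for k in range(1,8):
    j[6]=max(j0-15*k,-140); manip.set_joints(j)
    s=manip.state(); print(k,s['time_s'],s['finger_gap'],np.array(s['ft_force']),np.dot(s['torque'],n),s['joint_torque'][6],s['qpos'][6])
    if abs(np.dot(s['torque'],n))>.3: break
snap('top','t7.png'); snap('side','s7.png')
a=cv2.imread('pics/t7.png');b=cv2.imread('pics/s7.png')
o=np.hstack([cv2.resize(a[170:370,200:340],(392,560)),cv2.resize(b[110:285,150:280],(392,560))]); cv2.imwrite('pics/cmp7.png',o)
E
```

```text
1 18.25 0.6159875134455937 [-2.   -0.53  3.99] -0.08833270642353411 -1.1219147220253944 -6.3483921626051405
2 18.6167 0.6149673173412932 [-2.27  0.37  4.23] -0.12572860494674643 -0.6953204981982708 -21.449719386489935
3 18.9833 0.6159499323024502 [-2.79 -0.93  5.17] -0.08722288528702293 -0.6952237710356712 -36.449106625053325
4 19.35 0.6127348590561135 [-2.06 -0.46  6.47] -0.11864257387301244 -0.6984120793640614 -51.45222717623999
5 19.7167 0.6134071671991727 [-1.64 -0.36  6.86] -0.09859754793545095 -0.6948738545179367 -66.44909657278811
6 20.0833 0.6141376241223815 [-1.76  0.35  6.43] -0.12198310669086589 -0.6947463937103748 -81.44946535719977
7 20.45 0.6103026156226719 [ 1.75 -0.76  0.51] -0.06399556717741833 -1.066860817372799 -96.31366722562876
```

View pics/cmp7.png

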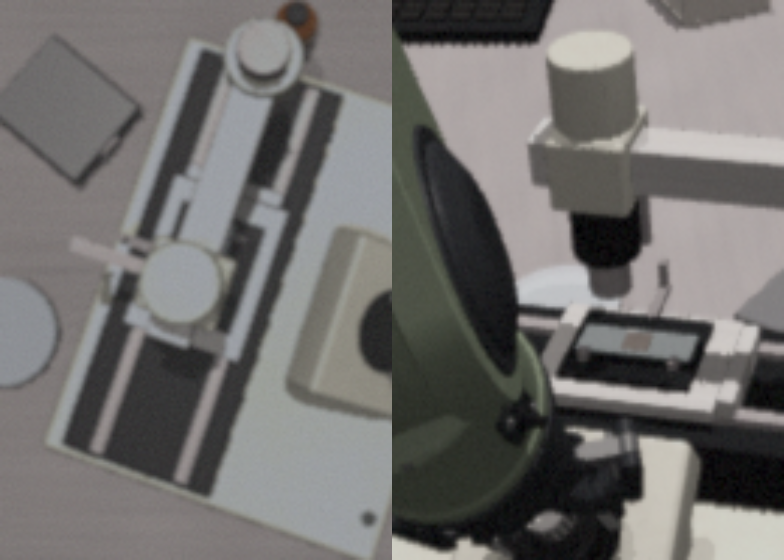

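```bash
python3 - <<'E'
from h import *
np.set_printoptions(precision=2,suppress=True)
q=np.load('q2.npy');R,n,F,ey=axes(q)
manip.set_gripper(0,70)
j=np.array(manip.state()['qpos']); j0=j[6]
for k in range(1,4):
    j[6]=max(j0-8*k,-140); manip.set_joints(j)
    s=manip.state(); print(k,s['time_s'],s['finger_gap'],np.array(s['ft_force']),np.dot(s['torque'],n),s['joint_torque'][6],s['qpos'][6])
snap('top','t8.png'); snap('side','s8.png')
a=cv2.imread('pics/t7.png');b=cv2.imread('pics/t8.png');c=cv2.imread('pics/s8.png')
o=np.hstack([cv2.resize(x[215:305,220:320],None,fx=4,fy=4,interpolation=cv2.INTER_CUBIC) for x in (a,b)]); cv2.imwrite('pics/cmp8.png',o)
cv2.imwrite('pics/s8z.png',cv2.resize(c[165:255,180:300],None,fx=6,fy=6,interpolation=cv2.INTER_CUBIC))
for l in ['holder_tip','head_tip','stop_face','carriage_edge']:
    print(l,manip.place_of('side',l)[:2])
E
```

```text
1 21.025 0.599170133728424 [-2.73 -3.23 10.61] -0.14259817266747427 -1.0306863114237785 -104.34422403540583
2 21.2917 0.6026569056963378 [-3.66 -4.2  10.89] -0.11491942514087947 -0.9306277893483639 -112.33550126372572
3 21.5583 0.598678438328574 [ -3.66 -11.74  -6.36] -0.1650729858731421 -0.9260261245071888 -120.33686791015398
holder_tip [{'centre': [238.2, 190.7], 'confidence': 0.6}]
head_tip [{'centre': [235.8, 185.7], 'confidence': 0.69}, {'centre': [220.2, 274.9], 'confidence': 0.4}]
stop_face [{'centre': [262.3, 226.0], 'confidence': 0.79}]
carriage_edge [{'centre': [258.4, 223.8], 'confidence': 0.81}]
```

View pics/cmp8.png

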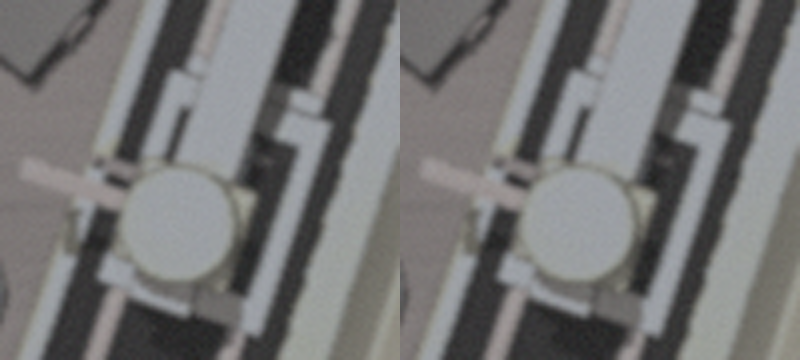

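View pics/s8z.png

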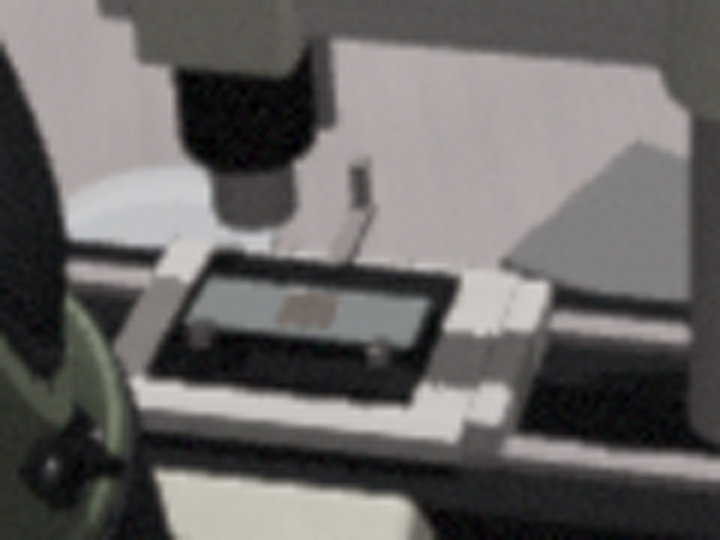

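```bash
cat >> h.py <<'E'
def sy(r,px,z,q):
    R,n,F,ey=axes(q); X=atz(r,px,z); return (R.T@(X-[q[0],q[1],0]))
E
python3 - <<'E'
from h import *
np.set_printoptions(precision=4,suppress=True)
q=np.load('q2.npy');R,n,F,ey=axes(q)
manip.set_gripper(.85)
manip.move_straight(F+n*.024,feed=.06)
r=manip.read_camera('side')
for a,b in (((234.2,186.3),(240,191.7)),((235.8,185.7),(238.2,190.7))):
    A=sy(r,a,.113,q);B=sy(r,b,.109,q); print(A,B,A-B)
s=manip.state(); print(s['time_s'],np.array(s['qpos']))
E
```

```text
[0.1463 0.0138 0.113 ] [ 0.134  -0.0017  0.109 ] [0.0123 0.0155 0.004 ]
[0.1492 0.0112 0.113 ] [0.1372 0.003  0.109 ] [0.012  0.0082 0.004 ]
22.725 [  10.2901   34.3828    8.6502  125.9505  -69.1153   43.2107 -122.9333]
```

```bash
python3 - <<'E'
from h import *
np.set_printoptions(precision=2,suppress=True)
q=np.load('q2.npy');R,n,F,ey=axes(q)
j=np.array(manip.state()['qpos']); j[6]=60; manip.set_joints(j)
manip.set_gripper(0.0,40)
s=manip.state(); print(s['time_s'],s['finger_gap'],np.array(s['ft_force']),np.dot(s['torque'],n),s['joint_torque'][6],s['qpos'][6])
snap('wrist','w9.png')
j0=j[6]
for k in range(1,4):
    j[6]=j0-25*k; manip.set_joints(j)
    s=manip.state(); print(k,s['time_s'],s['finger_gap'],np.array(s['ft_force']),np.dot(s['torque'],n),s['joint_torque'][6],s['qpos'][6])
c=snap('side','s9.png')['img'][:,:,::-1]
cv2.imwrite('pics/s9z.png',cv2.resize(c[165:255,180:300],None,fx=6,fy=6,interpolation=cv2.INTER_CUBIC))
E
```

```text
26.0083 0.28698917211010433 [-1.28 -3.1   4.43] 0.046767242548822405 0.00792849896242842 59.997486256225606
1 26.5667 0.2888198864529633 [ 4.64 -3.92  1.42] -0.024923186439551104 -0.6344411708414555 35.20094985373233
2 27.075 0.28869507048707427 [ 6.1  -5.13 -1.57] -0.022827583720635647 -0.4475261550396681 10.211592774139655
3 27.5833 0.28445007578109116 [ 8.48 -4.66 -5.24] -0.0397004099294872 -0.4486549459397793 -14.790259177440527
```

View pics/s9z.png

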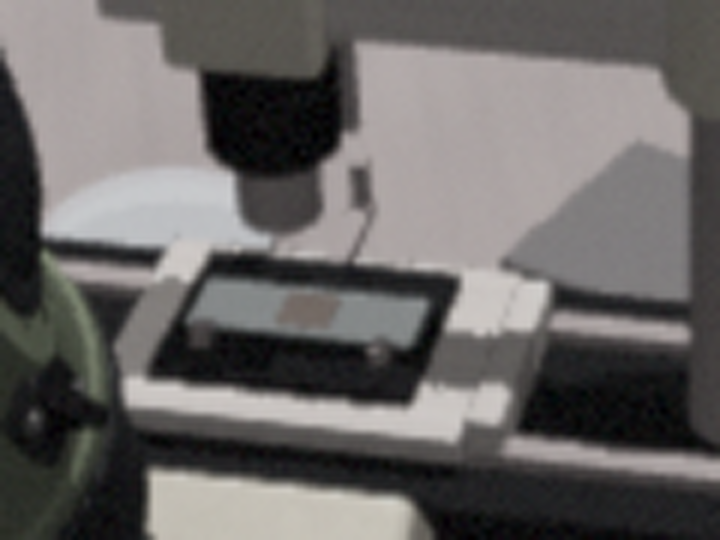

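View pics/w9.png

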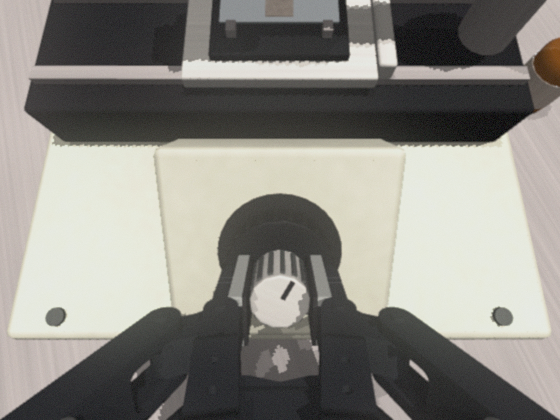

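```bash
python3 - <<'E'
from h import *
np.set_printoptions(precision=4,suppress=True)
q=np.load('q2.npy');R,n,F,ey=axes(q)
r=manip.read_camera('side')
P=lambda x,y:(180+x/6-.4,165+y/6-.4)
A=sy(r,P(350,130),.113,q);B=sy(r,P(360,166),.109,q); print(A,B,A-B)
B=sy(r,P(360,160),.109,q); print(A-B)
# where should the pointer tip appear when aligned (same y, x+14mm, z .113)?
W=lambda X: R@np.array(X)+[q[0],q[1],0]
for dy in (0,.005): 
    t=W([B[0]+.014,B[1]+dy,.113]); print(dy,(proj(r,t)-[180,165]+.4)*6)
print(manip.place_of('side','head_tip')[:1],manip.place_of('side','holder_tip')[:1])
E
python3 - <<'E'
import cv2
c=cv2.imread('pics/s9.png'); cv2.imwrite('pics/s9y.png',cv2.resize(c[165:215,215:255],None,fx=14,fy=14,interpolation=cv2.INTER_NEAREST))
E
```

```text
[0.1478 0.0062 0.113 ] [ 0.1318 -0.0015  0.109 ] [0.016  0.0076 0.004 ]
[0.0122 0.0066 0.004 ]
0 [369.7195 129.0899]
0.005 [355.8248 127.7997]
[{'centre': [240.3, 186.9], 'confidence': 0.78}] [{'centre': [236.5, 192.8], 'confidence': 0.71}]
```

View pics/s9y.png

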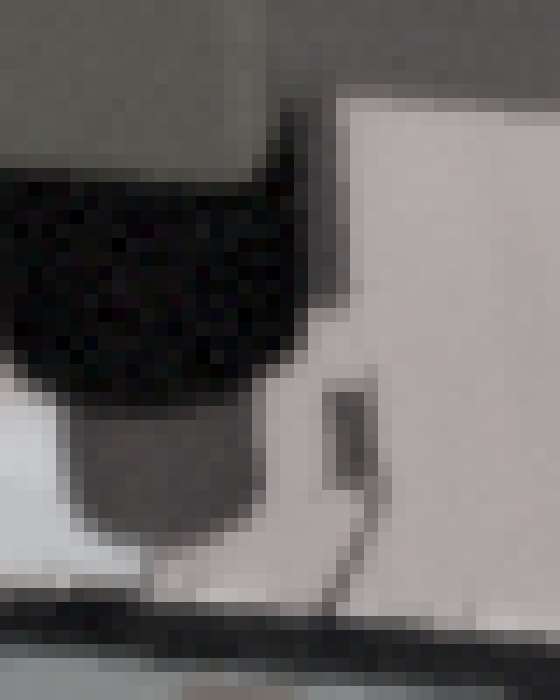

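```bash
python3 - <<'E'
from h import *
np.set_printoptions(precision=4,suppress=True)
q=np.load('q2.npy');R,n,F,ey=axes(q)
j=np.array(manip.state()['qpos'])
for k in range(2):
    j[6]-=30; manip.set_joints(j)
r=snap('side','s10.png');c=r['img'][:,:,::-1]
cv2.imwrite('pics/s10y.png',cv2.resize(c[165:215,215:255],None,fx=14,fy=14,interpolation=cv2.INTER_NEAREST))
B=sy(r,(239.75,191.6),.109,q)
for dy in (-.0025,0,.0025):
    t=R@np.array([B[0]+.014,B[1]+dy,.113])+[q[0],q[1],0]; print(dy,(proj(r,t)-[215,165]+.5)*14)
for c in ('side',):
  for l in ('head_tip','holder_tip','carriage_edge','stop_face'): print(l,manip.place_of(c,l)[:1])
s=manip.state();print(s['time_s'],s['qpos'][6])
E
```

```text
-0.0025 [392.4322 308.6712]
0 [376.1842 307.1607]
0.0025 [359.9494 305.6514]
head_tip [{'centre': [240.1, 188.5], 'confidence': 0.84}]
holder_tip [{'centre': [239.2, 188.3], 'confidence': 0.68}]
carriage_edge [{'centre': [262.2, 227.2], 'confidence': 0.82}]
stop_face [{'centre': [262.1, 224.8], 'confidence': 0.59}]
29.2 -74.4019787457541
```

View pics/s10y.png

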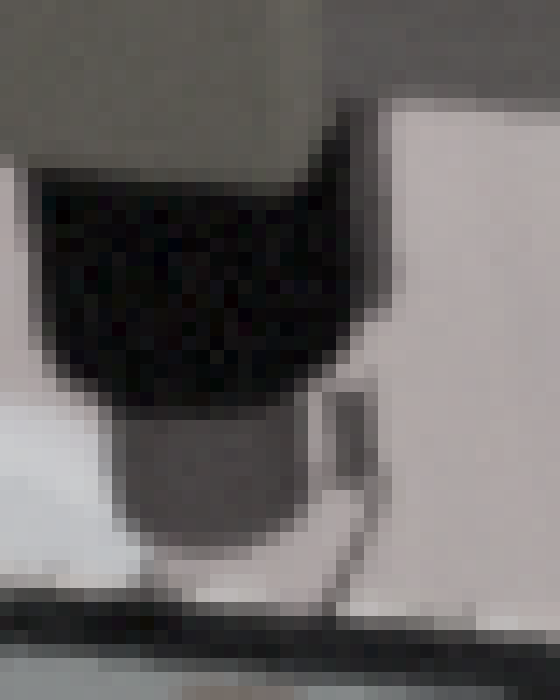

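```bash
python3 - <<'E'
from h import *
np.set_printoptions(precision=4,suppress=True)
q=np.load('q2.npy');R,n,F,ey=axes(q)
j=np.array(manip.state()['qpos']); j[6]-=9; manip.set_joints(j)
manip.set_gripper(.75)
r=snap('side','s11.png')
print(manip.solve_ik(F+n*.13-.1*ey,rot(q,0)))
manip.move_straight(F+n*.08,feed=.12)
manip.move_straight(F+n*.13-.1*ey,rot(q,0),feed=.15)
r=snap('wrist','w12.png')
for l in ('head_tip','holder_tip'): print(l,manip.place_of('wrist',l)[:1])
B=np.array([.133,-.002,.109]);
W=lambda X: R@np.array(X)+[q[0],q[1],0]
print(proj(r,W(B)),proj(r,W(B+[.014,0,.004])))
s=manip.state();print(s['time_s'],s['qpos'])
E
```

```text
[   7.2076   33.8436   23.2968  108.5816  -56.2725   62.0718 -133.786 ]
head_tip [{'centre': [347.8, 325.6], 'confidence': 0.84}]
holder_tip [{'centre': [352.5, 317.2], 'confidence': 0.62}]
[351.6584 317.4153] [350.2278 323.7477]
31.6417 [   6.8852   33.9287   23.7453  108.6651  -56.4977   62.2521 -133.5279]
```

View pics/w12.png

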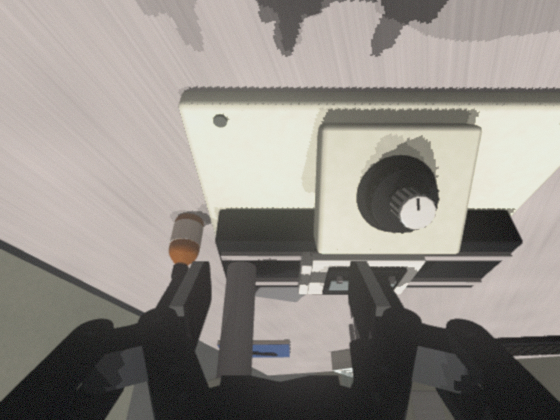

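```bash
python3 - <<'E'
import cv2
c=cv2.imread('pics/w12.png'); cv2.imwrite('pics/w12y.png',cv2.resize(c[290:350,310:390],None,fx=9,fy=9,interpolation=cv2.INTER_NEAREST))
c=cv2.imread('pics/s11.png'); cv2.imwrite('pics/s11y.png',cv2.resize(c[165:215,215:255],None,fx=11,fy=11,interpolation=cv2.INTER_NEAREST))
E
```

```text
(no output)
```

View pics/w12y.png

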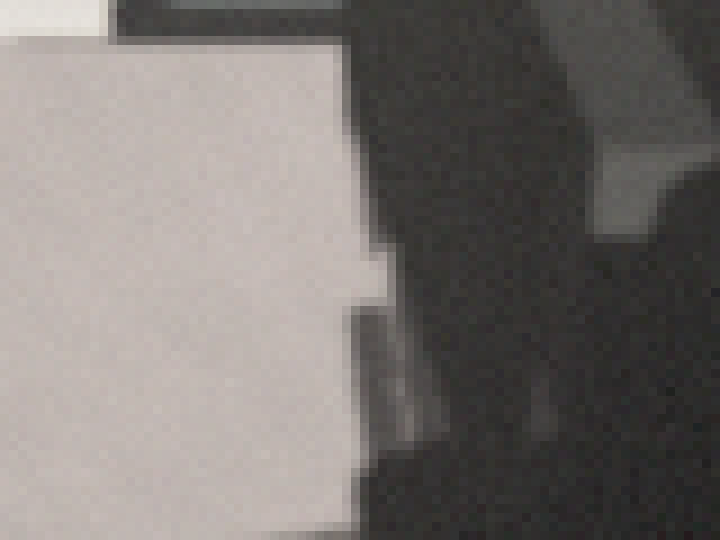

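View pics/s11y.png

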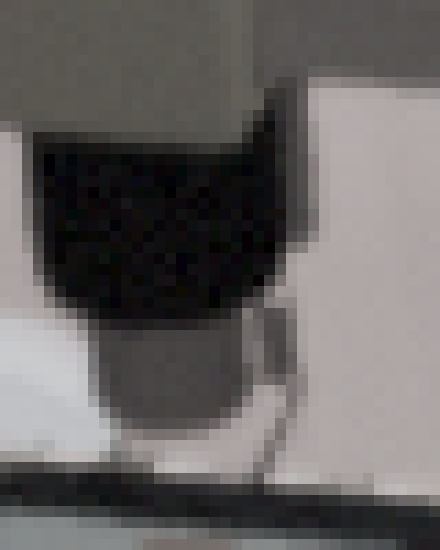

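```bash
python3 - <<'E'
from h import *
np.set_printoptions(precision=4,suppress=True)
q=np.load('q2.npy');R,n,F,ey=axes(q)
a=np.radians(11); Rz=np.array([[np.cos(a),-np.sin(a),0],[np.sin(a),np.cos(a),0],[0,0,1]])
s=manip.state()
manip.move_straight(np.array(s['tool_pos'])-.02*ey,Rz@rot(q,0),feed=.1)
r=snap('wrist','w13.png')
cv2.imwrite('pics/w13y.png',cv2.resize(r['img'][280:350,270:360,::-1],None,fx=8,fy=8,interpolation=cv2.INTER_NEAREST))
for l in ('head_tip','holder_tip'): print(l,manip.place_of('wrist',l)[:1])
W=lambda X: R@np.array(X)+[q[0],q[1],0]
B=np.array([.133,-.002,.109]);
for dy in (-.0025,0,.0025): print(proj(r,W(B)),proj(r,W(B+[.014,dy,.004])))
print(manip.state()['time_s'])
np.save('r13.npy',r,allow_pickle=True)
E
```

```text
head_tip [{'centre': [317.7, 328.8], 'confidence': 0.95}]
holder_tip []
[321.7043 321.5414] [317.2814 327.452 ]
[321.7043 321.5414] [319.0029 327.5574]
[321.7043 321.5414] [320.7216 327.6627]
32.1333
```

View pics/w13y.png

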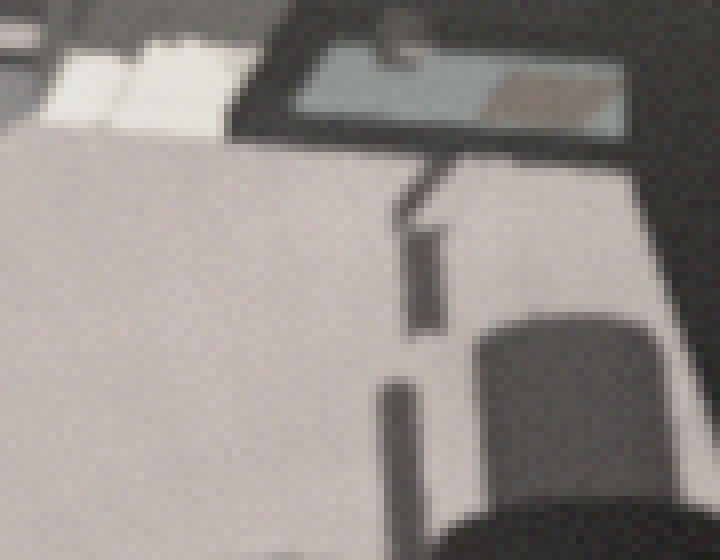

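```bash
python3 - <<'E'
from h import *
np.set_printoptions(precision=3,suppress=True,linewidth=200)
r=np.load('r13.npy',allow_pickle=True).item(); g=r['img'].mean(2)
print(g[308:332,314:330].astype(int))
r=snap('side','s14.png'); g=r['img'].mean(2)
print(g[178:204,232:248].astype(int))
print(manip.state()['time_s'])
E
```

```text
[[191 191 190 189 175 134 120 123 141 145 133 144 169 183 184 190]
 [189 186 190 188 180 156 124 104 100 100 109 143 177 186 184 187]
 [192 189 187 190 188 167 120  88  85  86 109 160 180 192 186 189]
 [191 187 185 189 188 169 117  87  83  91 110 160 184 187 188 186]
 [188 188 186 187 185 171 121  90  82  85 109 150 181 188 184 186]
 [186 188 187 183 191 170 121  94  85  90 102 142 177 184 184 185]
 [189 185 187 187 183 170 128  96  84  84 102 146 177 187 183 185]
 [186 185 187 185 183 176 133  97  88  84  99 140 174 185 183 184]
 [185 185 183 184 184 178 139  99  85  84  98 134 171 185 184 184]
 [187 186 186 183 182 174 134  97  84  83  88 128 173 183 182 183]
 [182 185 185 185 188 175 136  92  86  81  92 124 172 185 182 183]
 [185 184 185 188 187 175 149  95  81  82  86 121 172 179 181 181]
 [183 184 182 185 185 179 152 102  88  90  95 123 167 179 180 182]
 [185 185 184 183 187 176 152 119 128 134 127 140 170 179 177 170]
 [186 183 186 187 185 182 168 152 171 176 172 173 178 177 175 145]
 [183 185 184 182 184 184 180 177 184 183 183 180 179 177 164 123]
 [184 181 184 184 185 185 18
[... 1559 characters left out ...]
  84  83  81  84  82]
 [ 84  61  54  68  82  86  87  87  85  86  81  84  82  84  82  80]
 [ 98  75  57  53  68  84  88  85  87  82  83  83  84  80  78  78]
 [100 102  69  52  54  80  85  85  84  82  81  83  81  79  78  77]
 [ 92 100  85  60  55  65  79  81  80  80  81  79  79  80  75  78]
 [ 88  94  96  75  56  50  63  81  80  76  78  79  79  77  74  75]
 [ 87  88  94  99  66  51  55  74  79  82  77  79  76  74  76  72]
 [ 86  88  89  95  82  63  51  63  75  77  75  76  75  74  74  74]
 [ 88  85  86  87  93  77  56  50  59  72  76  73  74  72  73  74]
 [ 86  85  85  85  93  93  64  49  53  71  75  74  73  71  69  70]
 [ 85  83  82  82  86  88  77  59  50  54  68  70  73  71  71  69]]
32.1833
```

```bash
python3 - <<'E'
import cv2,numpy as np
np.set_printoptions(linewidth=200)
g=cv2.imread('pics/s11.png').mean(2)
print(g[178:204,234:250].astype(int))
g=cv2.imread('pics/s9.png').mean(2)
print(g[178:204,234:250].astype(int))
E
```

```text
[[ 57  46  42  23  14  16  35  62  83 143 169 175 175 175 173 172]
 [ 22  17  14   9  12  16  40  64  78 129 168 174 174 173 173 171]
 [ 13   9   8   5  10  17  37  61  78 126 166 173 173 173 173 172]
 [ 12   8  14  13  14  13  29  62  78 126 166 173 174 173 172 171]
 [  9  14  12   8  11  14  26  62  77 126 164 173 172 172 173 172]
 [  4  13  13   9  11  13  27  60  77 120 165 170 173 172 172 171]
 [ 10  12  17   5  11  16  17  60  70 110 163 170 171 171 171 171]
 [ 13  17  12  16   8   9  25  61  74 112 162 171 172 170 170 169]
 [  9  15   9   1  12   8  23  72  87 133 164 170 170 171 171 169]
 [  2   6  14   4   7   1  41 109 125 162 169 170 170 170 169 170]
 [ 12  13   9  10  15  13  68 155 167 169 169 169 169 170 169 169]
 [ 13  10  13   9  17  24  87 161 171 169 169 168 169 169 168 168]
 [ 12   9  10  15   4  59 117 159 168 169 169 169 169 169 169 168]
 [  4  13  12  24  48 107 153 153 167 170 169 169 169 169 168 169]
 [  1  18  29  67  77 125 136 134 165 169 169 170 169 169 168 169]
 [ 25  35  59 118  90  79  84 121 163 170 170 168 169 169 170 168]
 [ 52  59  66 108  99  75  7
[... 1685 characters left out ...]
 167 168 168 167 168 166 168]
 [157 165 164 159 111  72  73 108 162 168 169 168 166 167 166 166]
 [160 164 166 160 116  78  72 107 159 168 168 167 166 167 167 167]
 [158 165 165 161 128  81  71 102 160 167 168 168 167 166 168 166]
 [157 165 166 162 128  81  67  91 154 168 168 168 167 167 167 167]
 [155 165 166 162 128  85  74  93 142 167 168 167 167 166 168 167]
 [156 164 165 160 131 107  95 115 132 165 168 168 167 166 167 167]
 [157 164 163 156 160 158 140 113 131 164 167 168 167 166 168 166]
 [160 163 164 165 165 166 158 115 146 166 169 168 167 166 167 167]
 [163 164 164 165 165 165 145 125 158 168 168 167 167 167 167 168]
 [164 165 165 166 165 159 120 144 163 167 167 167 167 167 167 166]]
```

```bash
python3 - <<'E'
from h import *
np.set_printoptions(precision=3,suppress=True)
q=np.load('q2.npy');R,n,F,ey=axes(q)
manip.move_straight(F+n*.10,rot(q,0),feed=.12)
manip.move_straight(F+n*.08,rot(q,-.5),feed=.05)
manip.set_gripper(.75)
manip.move_straight(F+n*.024,feed=.08)
manip.set_gripper(0.0,40)
s=manip.state(); print(s['time_s'],s['finger_gap'],np.array(s['ft_force']),s['qpos'][6])
j=np.array(s['qpos']); j[6]+=9; manip.set_joints(j)
r=snap('side','s15.png')
manip.set_gripper(.75)
r=snap('side','s16.png')
manip.move_straight(F+n*.08,feed=.12)
a=np.radians(11); Rz=np.array([[np.cos(a),-np.sin(a),0],[np.sin(a),np.cos(a),0],[0,0,1]])
manip.move_straight(F+n*.13-.12*ey,Rz@rot(q,0),feed=.15)
r=snap('wrist','w17.png')
cv2.imwrite('pics/w17y.png',cv2.resize(r['img'][280:350,270:360,::-1],None,fx=8,fy=8,interpolation=cv2.INTER_NEAREST))
W=lambda X: R@np.array(X)+[q[0],q[1],0]
B=np.array([.133,-.002,.109]);
for dy in (-.0025,0,.0025): print(proj(r,W(B)),proj(r,W(B+[.014,dy,.004])))
g=r['img'].mean(2);np.set_printoptions(linewidth=200)
print(g[308:332,312:330].astype(int))
g=cv2.imread('pics/s16.png').mean(2); print(g[182:202,234:250].astype(int))
t=cv2.imread('pics/s16.png')[170:260,200:300]; cv2.imwrite('pics/s16z.png',cv2.resize(t,None,fx=6,fy=6,interpolation=cv2.INTER_CUBIC))
print(manip.state()['time_s'])
E
```

```text
35.5083 0.2890730324201055 [-4.795 -4.355  7.301] -91.05061115041805
[321.364 321.323] [316.946 327.234]
[321.364 321.323] [318.667 327.339]
[321.364 321.323] [320.386 327.444]
[[191 193 191 189 188 190 174 134 134 136 134 134 140 160 183 190 185 189]
 [189 192 189 189 190 188 177 145 116  97  93 100 127 170 187 185 186 187]
 [192 190 191 190 189 186 180 151 105  87  85  88 126 177 188 186 186 186]
 [191 188 189 189 188 186 183 154 103  83  83  87 126 176 187 189 187 188]
 [187 188 189 188 187 187 181 156 106  84  82  87 122 171 183 187 185 185]
 [189 187 186 187 187 189 186 166 110  86  83  87 115 163 182 184 185 184]
 [187 185 186 184 184 186 184 170 111  83  82  85 113 157 180 183 184 184]
 [188 188 186 184 183 183 186 166 113  87  84  85 112 153 178 184 183 182]
 [186 189 187 185 184 186 184 167 119  85  83  84 105 145 177 183 185 184]
 [188 186 184 186 185 186 185 171 121  91  84  85 103 141 175 184 182 184]
 [186 186 184 182 185 187 183 172 123  88  81  83 102 143 173 179 184 182]
 [183 186 186 186 186 184 185 171 126  88  80  82  98 138 172 183 184 184]
 [184 186 186 184 182 1
[... 1526 characters left out ...]
 169 170 168 167 169]
 [ 11  30  52 107 127 136 139 135 164 171 170 168 170 169 168 169]
 [ 27  43  92 147 107  82  85 122 163 169 170 169 168 169 170 169]
 [ 62  61  84 151 112  77  73 109 163 170 171 168 170 170 169 169]
 [ 63  61  82 149 117  74  72 108 162 169 170 170 169 169 169 168]
 [ 67  63  79 152 128  84  72 103 162 171 170 169 169 167 168 168]
 [ 63  63  82 149 125  81  69  92 157 169 171 169 169 168 169 169]
 [ 66  63  76 132 122  82  72  94 144 168 170 170 169 169 168 168]
 [ 66  63  74 129 125 107  96 118 133 166 169 170 168 168 169 169]
 [ 64  64  81 133 159 161 141 118 133 166 170 169 170 168 169 168]
 [ 66  67 108 157 167 168 160 115 147 167 170 169 170 169 169 169]]
38.0333
```

View pics/w17y.png

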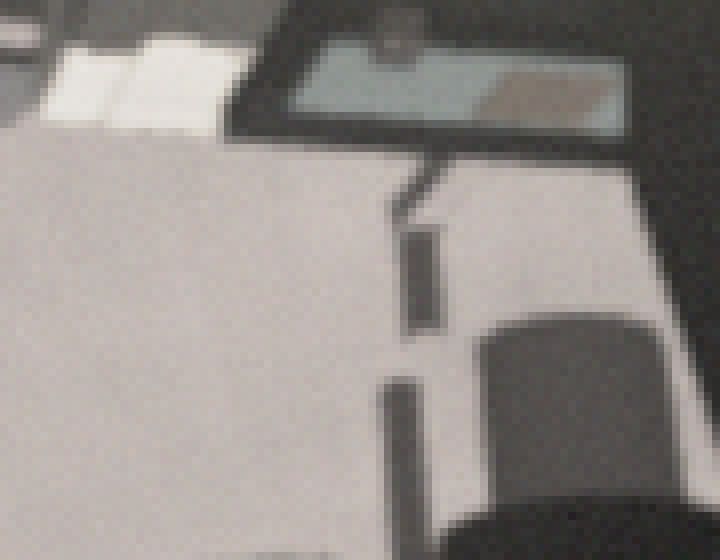

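View pics/s16z.png

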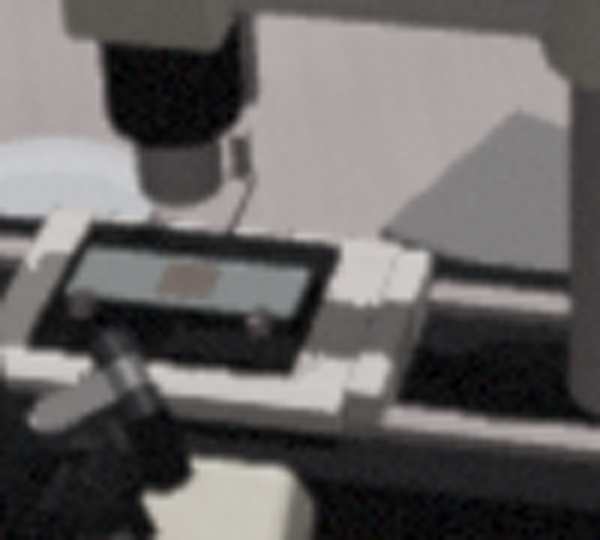

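```bash
python3 - <<'E'
from h import *
manip.job_done(); print(manip.state()['time_s'])
E
```

```text
the job is handed in; nothing more can be done
the job is handed in; nothing more can be done
```

I ran the carriage home with the coarse knob, then brought the head pointer in line with the blade using the fine knob. I let go, backed the arm clear and handed the job in at about 38 s. No verdict was reported.

**First turn went the wrong way.** I misread the sign of joint 7 and turned the coarse knob anticlockwise. This pushed the carriage a few millimetres towards +y, against its back limit, with the fingers slipping on the knob. I then rewound and turned it clockwise in one long grasp.

**Carriage home:** a further 24° of turning at a firmer grip left the carriage unmoved in the top view. The side view shows it seated against the stop bar. The wrist torque showed no clear jump at the stop, so this rests on the pictures.

**Pointer:** I turned the fine knob about 144° clockwise. Pixel edges then put the pointer past the blade by about 1.0 mm (side camera) and 1.3 mm (wrist camera), so I re-grasped and turned it back 9°. The last wrist picture gives an offset of about 0 mm, uncertain by roughly 0.7 mm, against the 2.5 mm limit.

**Other checks:**
- The trained networks' tip positions disagreed with the pixel-edge readings by several millimetres, so I relied on the pixel edges.
- The pictures show the bottle, slide box and dish not visibly moved, though I did not measure them at the end.
- The arm was clear of the instrument in the final picture.

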